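Third hand at the frame: sweep the corner, hold the spacer to the rail

TASK

Pick up the bench brush and sweep all four wooden offcuts off the frame panel with it, not with your gripper, then lay the brush down on the bench clear of the frame, without dropping it, and let go. Set the short loose spacer block on the panel right alongside the low locating batten, the way the fitted spacer stands, bring its end gently up square against the tall rail, and press it there with a steady push of about 15 newtons. Finish while still holding it like that, so that I can drive the screws through the rail; leave the long spacer, the tape measure and the pencil where they are.

Things in the scene. Friction and masses are not known exactly. Their poses are not given: they have to be found in the camera images.
- panel: Frame panel: brown board 240 (its x) x 340 (its y) x 12 mm thick, screwed flat to the bench. Origin: centre of its underside, on the bench; x points away from the robot to the rail, y along the rail, z up. Rail, batten and fitted spacer stand on it, immovable. Its near edge (panel x = -120 mm) and its -y edge (panel y = -170 mm) are open, nothing stands there.
- cleat: Locating batten: low plywood strip 120 (x) x 15 (y) x 15 mm high, fixed on the panel, square to the rail and starting at its face: panel x -25 to +95 mm, panel y +60 to +75 mm. The block goes along its -y side. Origin: centre of its underside, on the panel; axes as the panel's.
- fitted_spacer: Spacer already fitted, fixed: 140 x 38 x 60 mm high, its end on the rail, at panel y +130 to +168 mm. Origin: centre of its underside, on the panel; axes as the panel's.
- rail: Rail: a straight pine rail 25 thick x 340 long x 60 mm high, standing on the far edge of the panel, fixed and rigid. Origin: centre of its underside, 12 mm above the bench; axes as the panel's. Its face towards the robot is at panel x = +95 mm, its top 72 mm above the bench. The push asked for is the one on this face (not what drags on the panel).
- seat (a point): Where the centre of the block's underside belongs: on the panel's top face (12 mm above the bench), panel x = +25 mm, y = +41 mm; axes as the panel's. There the block's end meets the rail's face and its side just meets the batten.
- block: Short spacer block, loose: a pine block 140 (its x) x 38 (its y) x 60 mm high (its z), about 0.15 kg, standing on the bench as it is to stand on the panel. Origin: centre of its underside. The same either way round. (A like block, 200 mm long, and the fitted one are not it.)
- brush: Bench brush standing on its bristles. Origin: centre of the bristles' underside; z up, x along it, handle to -x. Stiff bristles 150 (x) x 30 (y) x 42 mm high; on them a wooden back 165 x 38 mm, 42 to 60 mm above the underside, to be gripped across its 38 mm. Round handle 25 mm thick, out to x = -208 mm, 54 to 64 mm up. About 0.22 kg; balances 25 mm from the origin towards the handle.
- brush_back (a point): Centre of the top of the brush's wooden back, 60 mm above the bristles' underside.
- offcut0: Pine offcut 38 x 25 x 20 mm (x, y, z), 20 g, lying on the panel. Origin: its centre.
- offcut1: Pine offcut 30 x 28 x 18 mm (x, y, z), 20 g, lying on the panel. Origin: its centre.
- offcut2: Pine offcut 38 x 22 x 24 mm (x, y, z), 20 g, lying on the panel. Origin: its centre.
- offcut3: Pine offcut 28 x 26 x 22 mm (x, y, z), 20 g, lying on the panel. Origin: its centre.
- long_spacer: Bystander: pine block 200 x 38 x 60 mm, to the left of the rail. Origin: centre of its underside, x along it.
- tape_measure: Bystander: tape measure 70 x 40 x 62 mm high, to the right of the rail. Origin: centre of its underside.
- pencil: Bystander: flat carpenter's pencil 130 x 15 x 8 mm, lying on the panel between the batten and the fitted spacer. Origin: centre of its underside.
Things that resemble listed ones, but are neither listed nor needed, are in the scene too. Leave any orange or red look-alike of the block alone. What is shaped like the offcut0 but green is not meant.

How it is judged:
By the outcome, as a careful person would: the job done as asked, in the order asked, and still so for the second after the job is handed in, while the arm keeps its last pose, push and grip.
It also fails if it takes over 72 s, if anything falls off the work surface, if the arm or the gripper's body presses on something with over 40 N, if the wrist force passes 120 N, or if a joint passes its speed limit or range.

ROBOT

A 6-joint arm with a two-finger parallel gripper is mounted at the origin on the work surface. World frame = base frame: x ahead of the robot, y to its left, z up, the work surface at z = 0. Lengths are in mm, angles in rad, forces in N, time in s.
With the tool pointing down it reaches from about 400 to 925 mm from the base axis. Payload 12.5 kg.
Tool frame: the origin (TCP) lies midway between the tips of the shut fingers; the grasp point (between the pads) lies 19 mm behind it; z points along the fingers, y is the line along which they close (so a half turn about z gives the same grasp; the last joint's range is limited). The gripper opens to 95 mm and grips with 3 to 60 N. Pads are 20 mm wide; open, the fingers measure 119 mm over their backs; the gripper's body (75 mm by 180 mm) begins 59 mm behind the grasp point.
Start: joints at [1.138, 0.491, 1.559, -0, 1.092, -0.106], TCP at [200.617, 591.945, 214.661] pointing down, gripper open.
Joint ranges: [-3.1, 3.1], [-0.84, 2.19], [0.05, 2.79], [-1.13, 4.28], [0.06, 2.93], [-2.69, 2.69]. Speed limits (rad/s): [2.22, 2.22, 2.79, 3.14, 3.14, 3.14].

INTERFACE

Orientations are given as [roll, pitch, yaw] about the fixed x, y, z axes, in that order (R = Rz(yaw) Ry(pitch) Rx(roll)).
In Python, from cell import env gives the robot as it stands.
- The arm moves only by the tool arm_command, never from a script. Its argument "targets" is a list of rows, each a list of 5 numbers: the shift along the tool's x, y, z in mm, then the turn about the tool's z in degrees, then the opening, from 0 (shut) to 1 (fully open). In form: [[tx, ty, tz, roll, fingers], ...]. A call has 1 to 5 rows; each row is the pose to reach, as a shift and turn from the pose commanded when the call began, along the tool's axes at that moment; what a row does not reach only later rows make up. A row lasts 1/10 s, in which the tool goes at most 50 mm and 8.59 degrees, less where a joint would pass 70% of its speed; a pose out of reach is approached as far as the arm can. A call with a gripper value outside its range is refused whole. The fingers move at their own pace and stop on an object; the grip force is fixed at half the most. Time passes only in rows, so rows that repeat a pose let the fingers close. It gives the time, the measured TCP pose, the force, the opening and the grip force at its end, in the units of the state.
- env.state(): the state, without advancing time (a new reading comes with each control period).
- env.read_camera(name): name is "scene" or "side" or "wrist"; returns a dict with "frame" (384x512x3 uint8, red, green, blue), "vertical_fov" (degrees; the focal length in pixels is half the picture's height over the tangent of half this angle, whatever the lens; pixels are square), "cx", "cy" (the principal point, pixels), "world_from_camera" (4x4, takes a point from camera to world coordinates); the wrist camera has in their place "hand_eye" (4x4, takes a point from camera to tool coordinates, whose origin is the TCP and whose axes are the flange's). Camera axes: x right, y down, z forward; pixel columns grow to the right and rows downward; lengths in mm; the calibration is good to about 2 mm. A picture is of the moment at which its call begins: read the wrist's pose just before it. There is no depth.
- env.job_done(): hands the job in; it is judged then, once.
The state is a dict: "t": time; "joints": joint angles; "qvel": joint speeds; "tau": joint torques, N m; "eef_pos": TCP position; "tcp_rot": TCP orientation; "ft_force": force on the tool from outside, world axes, zero at the start; "moment": the same for the moment, N m; "opening": opening from 0.0 (shut) to 1.0 (fully open); "grip_force": force on a finger pad.
Only numpy, scipy, OpenCV 4.12 (cv2) and the standard library are available. Lean on these libraries where they do the work, as an engineer would, in place of code of your own. Each camera call takes 0.05 s, during which the arm holds its last target. There are 200 camera calls.

## Working session

There is one attempt and no reset: what is moved stays moved. The work goes in short steps, Python scripts to look and compute and a tool call to move; the robot and the scene stay as the last step left them, time stands still between calls to the robot, and variables do not carry over. Pictures are saved under pics/ and viewed, at most 10 in all, crops included, and the job is handed in when it is done.

Besides the shell and the picture viewer there is one more tool, called after "Call:" by a JSON object that holds its "op" and its "data". arm_command: Moves the arm, as the interface text tells. Its arguments: {"type":"object","properties":{"targets":{"type":"array","items":{"type":"array","items":{"type":"number"}}}},"required":["targets"]}

```bash
mkdir -p pics; ls; cat > h.py <<'E'
import numpy as np, cv2
from cell import env
def snap(n,f):
    c=env.read_camera(n); cv2.imwrite(f'pics/{f}.png',c['frame'][:,:,::-1]); np.savez(f'pics/{f}.npz',**c); return c
def ray(c,u,v,z,T=None):
    "pixel -> world point on plane z"
    f=192/np.tan(np.radians(float(c['vertical_fov']))/2)
    d=np.array([(u-c['cx'])/f,(v-c['cy'])/f,1.])
    T=c['world_from_camera'] if T is None else T
    o=T[:3,3]; d=T[:3,:3]@d
    return (o+d*(z-o[2])/d[2])
E
python3 - <<'E'
from h import *
s=env.state(); print({k:np.round(v,3) for k,v in s.items()})
for n in('scene','side'):
    c=snap(n,n+'0'); print(n,{k:v for k,v in c.items() if k!='frame'})
a=np.hstack([cv2.imread('pics/scene0.png')]); 
E
```

```text
pics
{'t': np.float64(0.0), 'joints': array([ 1.138,  0.492,  1.559, -0.   ,  1.092, -0.106]), 'qvel': array([-0.002,  0.001,  0.   ,  0.001,  0.   ,  0.   ]), 'tau': array([ 0.0000e+00, -6.1265e+01, -2.5818e+01,  6.9000e-02,  4.8000e-02,
       -0.0000e+00]), 'eef_pos': array([200.5  , 591.705, 214.076]), 'tcp_rot': array([-3.14 , -0.   ,  2.815]), 'ft_force': array([-0.583, -0.58 ,  0.887]), 'moment': array([-0.028, -0.017, -0.008]), 'grip_force': np.float64(0.0), 'opening': np.float64(1.001)}
scene {'vertical_fov': 51.0281688187013, 'cx': 260.7594531301758, 'cy': 185.62204172322438, 'world_from_camera': array([[ 5.89401453e-01,  5.25386336e-01, -6.13657172e-01,
         1.30820206e+03],
       [ 8.07737457e-01, -3.95393673e-01,  4.37291715e-01,
        -4.62522736e+02],
       [-1.28890711e-02, -7.53414256e-01, -6.57419829e-01,
         8.80029076e+02],
       [ 0.00000000e+00,  0.00000000e+00,  0.00000000e+00,
         1.00000000e+00]])}
side {'vertical_fov': 53.39291025464297, 'cx': 252.85411675457345, 'cy': 192.66621779116932, 'world_from_camera': array([[ 9.93338807e-01, -6.94052990e-02,  9.19832500e-02,
         4.39808532e+02],
       [-1.13679932e-01, -4.59753385e-01,  8.80740426e-01,
        -8.99200172e+02],
       [-1.88384420e-02, -8.85330294e-01, -4.64580869e-01,
         6.00842817e+02],
       [ 0.00000000e+00,  0.00000000e+00,  0.00000000e+00,
         1.00000000e+00]])}
```

View pics/scene0.png

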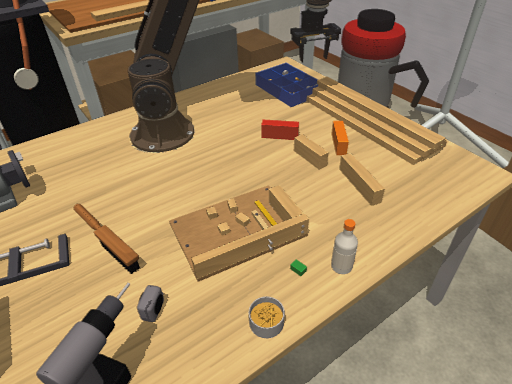

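View pics/side0.png

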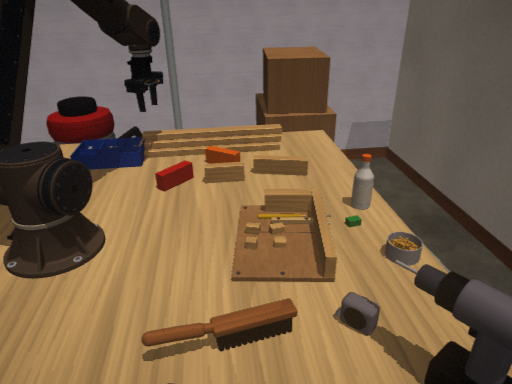

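The scene view shows the panel around (240,230), the brush at (110,240) and the block at (311,151). In the side view the panel is at (285,240), the brush at (255,320), the block at (224,173) and the long spacer at (280,166). Next I'll get coarse positions.

```bash
python3 - <<'E'
from h import *
for n,pts in {'side':dict(pNL=(234,278,12),pFL=(240,207,12),pNR=(325,278,12),railNR=(334,258,72),railFtop=(315,196,72),brTopR=(291,301,60),brTopR2=(297,308,60),brTopL=(211,321,60),hEnd=(148,338,59),blkTL=(205,169,60),blkTR=(244,166,60),o1=(253,227,32),o2=(278,228,32),o3=(251,242,32),o4=(279,240,32),tape=(360,325,0)),
 'scene':dict(pA=(170,222,12),pB=(197,275,12),pC=(271,187,12),b1=(295,137,60),b2=(328,155,60),brR=(137,262,60),brL=(98,228,60),o1=(212,211,32),o2=(233,204,32),o3=(224,228,32),o4=(242,218,32))}.items():
    c=dict(np.load(f'pics/{n}0.npz'))
    for k,(u,v,z) in pts.items(): print(n,k,ray(c,u,v,z).round())
E
```

```text
side pNL [ 464. -202.   12.]
side pFL [506. 128.  12.]
side pNR [ 673. -230.   12.]
side railNR [ 688. -236.   72.]
side railFtop [721.  56.  72.]
side brTopR [ 569. -342.   60.]
side brTopR2 [ 577. -362.   60.]
side brTopL [ 411. -374.   60.]
side hEnd [ 299. -398.   59.]
side blkTL [402. 327.  60.]
side blkTR [539. 332.  60.]
side o1 [530. -22.  32.]
side o2 [597. -37.  32.]
side o3 [517. -92.  32.]
side o4 [589. -93.  32.]
side tape [ 708. -366.    0.]
scene pA [ 468. -199.   12.]
scene pB [ 685. -229.   12.]
scene pC [524. 138.  12.]
scene b1 [402. 338.  60.]
scene b2 [552. 358.  60.]
scene brR [ 592. -345.   60.]
scene brL [ 415. -385.   60.]
scene o1 [522. -83.  32.]
scene o2 [535. -16.  32.]
scene o3 [602. -92.  32.]
scene o4 [600. -28.  32.]
```

Call:
{"op": "arm_command", "data": {"targets": [[-170,-76,-70,0,1],[-170,-76,-70,0,1],[-170,-76,-70,0,1],[-170,-76,-70,0,1],[-170,-76,-70,0,1]]}}

```text
t: 0.6
eef_pos: [340.8, 462.9, 286.7]
tcp_rot: [3.139, 0.002, 2.811]
ft_force: [0.5, 1.0, -0.2]
opening: 1.002
grip_force: 0.0
```

Call:
{"op": "arm_command", "data": {"targets": [[-170,-76,-50,0,1],[-170,-76,-50,0,1],[-170,-76,-50,0,1],[-170,-76,-50,0,1],[-170,-76,-50,0,1]]}}

```text
t: 1.1
eef_pos: [476.8, 336.4, 335.2]
tcp_rot: [3.141, 0.001, 2.811]
ft_force: [-1.2, 0.2, 0.2]
opening: 1.002
grip_force: 0.0
```

```bash
cat >> h.py <<'E'
from scipy.spatial.transform import Rotation as Ro
def tool():
    s=env.state(); T=np.eye(4); T[:3,:3]=Ro.from_euler('xyz',s['tcp_rot']).as_matrix(); T[:3,3]=s['eef_pos']; return T,s
def wsnap(f):
    T,s=tool(); c=snap('wrist',f); W=T@c['hand_eye']; np.savez(f'pics/{f}.npz',W=W,**c); return c,W
def go(x,y,z,yaw):
    "shift for arm_command to reach TCP xyz, yaw deg"
    T,s=tool(); y0=np.degrees(s['tcp_rot'][2]); d=T[:3,:3].T@(np.array([x,y,z])-T[:3,3])
    print('pos',s['eef_pos'].round(1),'yaw',round(y0,1),'go',d.round(1),'roll',round((y0-yaw+180)%360-180,2),'t',round(float(s['t']),1),'F',s['ft_force'].round(1),'op',round(float(s['opening']),3),'grip',round(float(s['grip_force']),1))
E
python3 - <<'E'
from h import *
c,W=wsnap('w1'); print(c['hand_eye'].round(2),c['vertical_fov'],c['cx'],c['cy'])
go(590,-60,400,100)
E
```

```text
[[-0.000e+00 -9.700e-01 -2.600e-01  7.143e+01]
 [ 1.000e+00 -0.000e+00 -0.000e+00  1.300e-01]
 [ 0.000e+00 -2.600e-01  9.700e-01 -1.711e+02]
 [ 0.000e+00  0.000e+00  0.000e+00  1.000e+00]] 69.23281761651563 255.6446811355584 192.600949991144
pos [475.  337.7 334.4] yaw 161.1 go [-237.6 -339.   -65.6] roll 61.1 t 1.1 F [ 0.4  0.  -0.5] op 0.995 grip 0.0
```

View pics/w1.png

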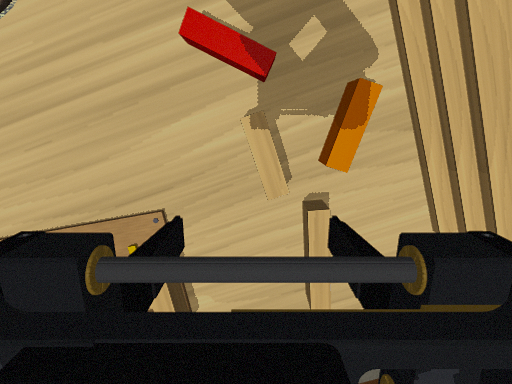

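The wrist view shows the block's top face running from (242,118) to (288,195), with the red and orange look-alikes beside it and the long spacer at (318,250). I'll look at the panel next.

Call:
{"op": "arm_command", "data": {"targets": [[-120,-170,-20,30,1],[-120,-170,-20,30,1],[-120,-170,-20,30,1],[-120,-170,-20,30,1],[-120,-170,-20,30,1]]}}

```text
t: 1.65
eef_pos: [533.2, 136.9, 354.4]
tcp_rot: [-3.141, 0.0, 2.287]
ft_force: [-0.6, 0.0, -0.4]
opening: 1.002
grip_force: 0.0
```

```bash
python3 - <<'E'
from h import *
go(605,-125,350,100)
E
```

```text
pos [533.2 136.9 354.4] yaw 131.0 go [-244.7 -117.7    4.5] roll 31.01 t 1.6 F [-0.6  0.  -0.4] op 1.002 grip 0.0
```

Call:
{"op": "arm_command", "data": {"targets": [[-245,-118,5,31,1],[-245,-118,5,31,1],[-245,-118,5,31,1],[-245,-118,5,31,1],[-245,-118,5,31,1]]}}

```text
t: 2.15
eef_pos: [600.2, -101.3, 349.4]
tcp_rot: [-3.141, -0.001, 1.749]
ft_force: [0.9, -0.3, 1.1]
opening: 0.996
grip_force: 0.0
```

Call:
{"op": "arm_command", "data": {"targets": [[0,0,0,0,1],[0,0,0,0,1]]}}

```text
t: 2.35
eef_pos: [599.9, -100.5, 348.9]
tcp_rot: [-3.14, -0.001, 1.75]
ft_force: [-0.5, -0.3, 0.4]
opening: 0.996
grip_force: 0.0
```

```bash
python3 - <<'E'
from h import *
c,W=wsnap('w2')
go(405,-385,300,12)
im=cv2.imread('pics/w2.png')[0:290,60:450]; cv2.imwrite('pics/w2c.png',cv2.resize(im,None,fx=2,fy=2,interpolation=cv2.INTER_CUBIC))
E
```

```text
pos [599.8 -99.8 349.4] yaw 100.4 go [-245.6 -242.9   49.3] roll 88.36 t 2.4 F [-0.3  1.1 -0.4] op 1.001 grip 0.0
```

View pics/w2c.png

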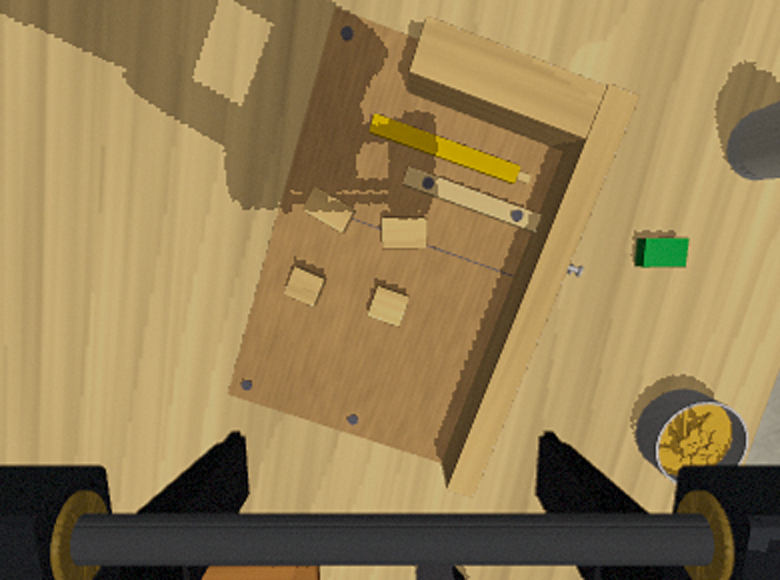

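The crop of the wrist view shows the panel's near/-y corner at (229,394) and its near/+y corner at (332,10). The rail's top edge runs from (447,487) to (607,85). The offcuts are at (330,210), (404,232), (305,285) and (388,305).

```bash
python3 - <<'E'
from h import *
c=dict(np.load('pics/w2.npz')); W=c['W']
P=lambda u,v,z: ray(c,u/2+60,v/2,z,W)
d={k:P(*p) for k,p in dict(near_my=(229,394,12),near_py=(333,10,12),rin1=(447,487,72),rin2=(607,85,72),rout1=(472,497,72),rout2=(637,97,72),c1=(408,168,27),c2=(533,230,27),c3=(403,183,27),c4=(540,215,27),o0=(330,210,32),o1=(404,232,32),o2=(305,285,32),o3=(388,305,32)).items()}
a=d['near_py']-d['near_my']; b=d['rin2']-d['rin1']; b2=d['rout2']-d['rout1']
for v in(a,b,b2): print(np.hypot(*v[:2]),-np.degrees(np.arctan2(v[0],v[1])))
m=np.concatenate([d['rout2'][:2]+d['rout1'][:2]])/2
n=(d['near_my'][:2]+d['near_py'][:2])/2
print('mid rail out',m,'mid near',n,'dist',np.hypot(*(m-n)))
th=-np.arctan2(b2[0]+a[0],b2[1]+a[1]); C=(m+n)/2; print('C',C,np.degrees(th))
ex=np.array([np.cos(th),np.sin(th)]); ey=np.array([-ex[1],ex[0]])
for k,v in d.items(): print(k,v.round(1),'panel',((v[:2]-C)@ex).round(1),((v[:2]-C)@ey).round(1))
E
```

```text
337.4033754232165 -8.316558430207241
336.5194402050018 -8.565458455419986
338.18999088775206 -8.560223472479711
mid rail out [721.58031999 -67.16320005] mid near [485.52972164 -31.49621781] dist 238.73001195007467
C [603.55502082 -49.32970893] -8.438532805148482
near_my [ 461.1 -198.4   12. ] panel -119.0 -168.4
near_py [509.9 135.4  12. ] panel -119.7 169.0
rin1 [ 672.8 -228.9   72. ] panel 94.9 -167.5
rin2 [722.9 103.8  72. ] panel 95.6 169.0
rout1 [ 696.4 -234.4   72. ] panel 119.0 -169.4
rout2 [746.7 100.   72. ] panel 119.7 168.8
c1 [591.   27.6  27. ] panel -23.7 74.3
c2 [705.2  -2.2  27. ] panel 93.6 61.5
c3 [589.1  15.3  27. ] panel -23.8 61.8
c4 [708.1  10.8  27. ] panel 94.6 74.8
o0 [532.8 -17.   32. ] panel -74.8 21.6
o1 [597.  -23.4  32. ] panel -10.2 24.7
o2 [520.7 -82.2  32. ] panel -77.1 -44.7
o3 [594.6 -86.4  32. ] panel -3.5 -38.0
```

Call:
{"op": "arm_command", "data": {"targets": [[-123,-122,25,43,1],[-123,-122,25,43,1],[-123,-122,25,43,1],[-123,-122,25,43,1],[-123,-122,25,43,1]]}}

```text
t: 2.9
eef_pos: [500.5, -244.2, 324.8]
tcp_rot: [-3.141, 0.0, 0.994]
ft_force: [0.8, -0.1, 0.4]
opening: 0.997
grip_force: 0.0
```

```bash
python3 - <<'E'
from h import *
go(420,-385,300,12)
E
```

```text
pos [ 500.5 -244.2  324.8] yaw 56.9 go [-162.     9.4   24.8] roll 44.94 t 2.9 F [ 0.8 -0.1  0.4] op 0.997 grip 0.0
```

Call:
{"op": "arm_command", "data": {"targets": [[-162,9,25,45,1],[-162,9,25,45,1],[-162,9,25,45,1],[-162,9,25,45,1],[-162,9,25,45,1]]}}

```text
t: 3.4
eef_pos: [421.7, -385.2, 299.5]
tcp_rot: [-3.141, 0.0, 0.244]
ft_force: [0.1, 0.8, -1.2]
opening: 1.005
grip_force: 0.0
```

Call:
{"op": "arm_command", "data": {"targets": [[0,0,0,2,1],[0,0,0,2,1]]}}

```text
t: 3.6
eef_pos: [422.8, -383.7, 300.2]
tcp_rot: [-3.141, -0.0, 0.217]
ft_force: [-0.4, 0.8, 0.0]
opening: 1.002
grip_force: 0.0
```

```bash
python3 - <<'E'
from h import *
c,W=wsnap('w3'); go(490,-363,120,12)
im=c['frame']; hsv=cv2.cvtColor(im,cv2.COLOR_RGB2HSV)
# saturated red-brown wood of the brush
m=cv2.inRange(hsv,(3,130,60),(14,255,255)); m[235:]=0
n,l,st,ce=cv2.connectedComponentsWithStats(m); print(st[st[:,4]>150],)
cv2.imwrite('pics/w3c.png',cv2.resize(np.hstack([im[:290,60:450,::-1]]),None,fx=2,fy=2))
E
```

```text
pos [ 422.8 -383.8  300.2] yaw 12.5 go [ 70.1  -5.7 180.2] roll 0.54 t 3.6 F [ 0.1 -0.3 -0.5] op 1.002 grip 0.0
[[     0      0    512    384 195577]]
```

View pics/w3c.png

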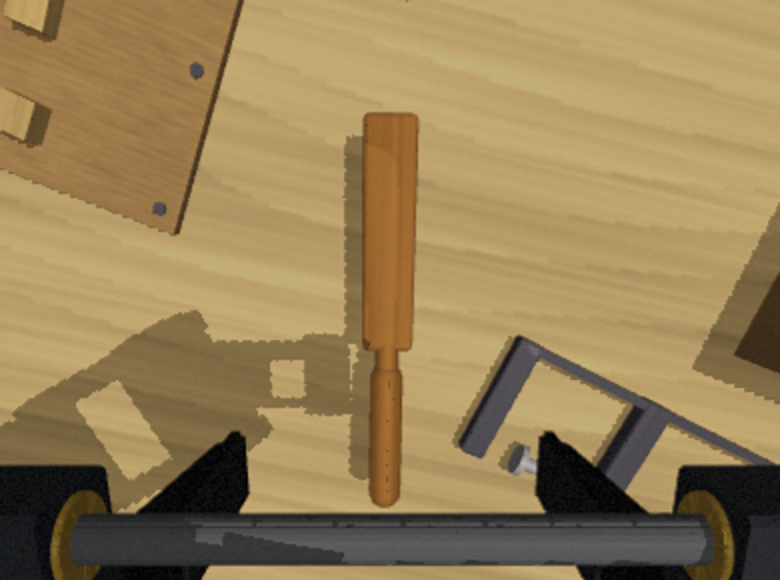

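The brush back's top-face corners are at crop (363,114), (419,114), (412,349) and (362,349). The handle tip is at (385,500).

```bash
python3 - <<'E'
from h import *
c=dict(np.load('pics/w3.npz')); W=c['W']
p=[ray(c,u/2+60,v/2,60,W)[:2] for u,v in((363,114),(419,114),(412,349),(362,349))]
a=(p[0]+p[1])/2; b=(p[2]+p[3])/2; L=np.hypot(*(a-b)); yaw=np.degrees(np.arctan2(*(a-b)[::-1])); ctr=(a+b)/2
print(ctr,L,yaw,np.hypot(*(p[0]-p[1])),np.hypot(*(p[2]-p[3])))
h=ray(c,385/2+60,498/2,60,W)[:2]; print(h,np.hypot(*(h-ctr)),np.degrees(np.arctan2(*(ctr-h)[::-1])))
e=(a-b)/L; g=ctr-22*e; print(g); go(*g,34,yaw)
E
```

```text
[ 493.51058441 -366.85319558] 161.90744693322657 11.32392104035691 37.9324828717433 37.59306225792121
[ 294.12140053 -407.22281798] 203.4348865428344 11.445750296483823
[ 471.93886358 -371.17301735]
pos [ 422.8 -383.8  300.2] yaw 12.5 go [ 50.6  -1.6 266.2] roll 1.21 t 3.6 F [ 0.1 -0.3 -0.5] op 1.002 grip 0.0
```

Call:
{"op": "arm_command", "data": {"targets": [[50,-2,150,1,1],[50,-2,150,1,1],[50,-2,150,1,1],[50,-2,150,1,1],[50,-2,200,1,1]]}}

```text
t: 4.15
eef_pos: [473.1, -373.7, 103.7]
tcp_rot: [3.135, -0.005, 0.201]
ft_force: [1.5, -1.2, -1.1]
opening: 1.004
grip_force: 0.0
```

Call:
{"op": "arm_command", "data": {"targets": [[0,0,30,0,1],[0,0,50,0,1],[0,0,66,0,1],[0,0,66,0,1],[0,0,66,0,0]]}}

```text
t: 4.65
eef_pos: [471.0, -373.1, 35.6]
tcp_rot: [3.14, -0.001, 0.199]
ft_force: [0.7, -0.1, 0.3]
opening: 0.96
grip_force: 0.0
```

Call:
{"op": "arm_command", "data": {"targets": [[0,0,0,0,0],[0,0,0,0,0],[0,0,0,0,0],[0,0,0,0,0],[0,0,0,0,0]]}}

```text
t: 5.15
eef_pos: [470.4, -372.8, 34.2]
tcp_rot: [3.142, -0.0, 0.198]
ft_force: [-0.4, -0.2, -0.5]
opening: 0.557
grip_force: 0.0
```

```bash
python3 - <<'E'
from h import *
go(472,-371,134,82)
E
```

```text
pos [ 470.4 -372.8   34.2] yaw 11.3 go [  2.   -1.5 -99.8] roll -70.67 t 5.2 F [-0.4 -0.2 -0.5] op 0.557 grip 0.0
```

Call:
{"op": "arm_command", "data": {"targets": [[0,0,0,0,0],[0,0,0,0,0],[0,0,0,0,0]]}}

```text
t: 5.45
eef_pos: [470.2, -372.6, 33.9]
tcp_rot: [-3.141, 0.0, 0.198]
ft_force: [-1.2, 1.7, 0.8]
opening: 0.401
grip_force: 30.0
```

Call:
{"op": "arm_command", "data": {"targets": [[0,0,-15,0,0],[0,0,-40,0,0],[0,0,-75,0,0],[0,0,-100,0,0],[0,0,-100,0,0]]}}

```text
t: 5.95
eef_pos: [471.4, -373.9, 138.1]
tcp_rot: [3.136, -0.004, 0.198]
ft_force: [-0.1, 0.2, -3.2]
opening: 0.402
grip_force: 30.0
```

```bash
cat >> h.py <<'E'
C=np.array([603.6,-49.3]); th=np.radians(-8.45); ex=np.array([np.cos(th),np.sin(th)]); ey=np.array([-ex[1],ex[0]])
pan=lambda x,y: C+x*ex+y*ey
E
python3 - <<'E'
from h import *
go(*pan(45,-40),134,81.55)
E
```

```text
pos [ 471.4 -373.9  138.1] yaw 11.3 go [ 222.2 -239.4    3.6] roll -70.22 t 6.0 F [-0.1  0.2 -3.2] op 0.402 grip 30.0
```

Call:
{"op": "arm_command", "data": {"targets": [[22,-24,0,-8,0],[60,-60,0,-16,0],[90,-96,0,-24,0],[120,-130,0,-32,0],[140,-150,0,-40,0]]}}

```text
t: 6.45
eef_pos: [578.7, -195.2, 133.2]
tcp_rot: [-3.14, 0.0, 0.903]
ft_force: [-0.0, 0.5, -2.4]
opening: 0.401
grip_force: 30.0
```

```bash
python3 - <<'E'
from h import *
go(*pan(45,-40),134,81.55)
E
```

```text
pos [ 578.7 -195.2  133.2] yaw 51.8 go [117.7 -11.9  -0.7] roll -29.8 t 6.5 F [-0.   0.5 -2.4] op 0.401 grip 30.0
```

Call:
{"op": "arm_command", "data": {"targets": [[30,-4,0,-8,0],[60,-7,0,-16,0],[95,-10,0,-24,0],[117,-12,0,-30,0],[117,-12,0,-30,0]]}}

```text
t: 6.95
eef_pos: [642.5, -96.9, 132.9]
tcp_rot: [-3.141, -0.001, 1.425]
ft_force: [-0.6, 0.6, -2.7]
opening: 0.4
grip_force: 30.0
```

Call:
{"op": "arm_command", "data": {"targets": [[0,0,0,0,0],[0,0,0,0,0]]}}

```text
t: 7.15
eef_pos: [641.2, -100.1, 133.6]
tcp_rot: [-3.141, 0.0, 1.417]
ft_force: [0.5, 0.5, -2.1]
opening: 0.397
grip_force: 30.0
```

```bash
python3 - <<'E'
from h import *
go(*pan(45,-40),48,81.55)
c,W=wsnap('w4'); cv2.imwrite('pics/w4c.png',cv2.resize(c['frame'][:,60:450,::-1],None,fx=1.5,fy=1.5))
E
```

```text
pos [ 641.2 -100.1  133.6] yaw 81.2 go [ 4.7  0.4 85.6] roll -0.34 t 7.2 F [ 0.5  0.5 -2.1] op 0.397 grip 30.0
```

View pics/w4c.png

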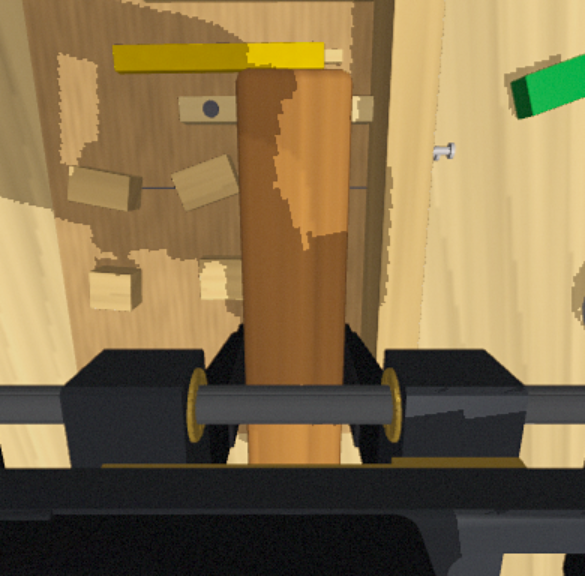

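The brush is aligned and hangs clear to the right of the offcuts, which are at (105,190), (205,182), (115,288) and (220,280). I'll lower it and sweep towards the near edge, which is tool -y.

Call:
{"op": "arm_command", "data": {"targets": [[2,0,40,0,0],[2,0,70,0,0],[2,0,80,0,0],[2,0,85,0,0],[2,0,85,0,0]]}}

```text
t: 7.7
eef_pos: [642.4, -97.9, 49.5]
tcp_rot: [3.141, -0.0, 1.419]
ft_force: [-0.7, 0.5, -3.2]
opening: 0.401
grip_force: 30.0
```

```bash
python3 - <<'E'
from h import *
go(*pan(-150,-42),48,81.55)
E
```

```text
pos [642.4 -97.9  49.5] yaw 81.3 go [  -0.6 -195.5    1.4] roll -0.26 t 7.7 F [-0.7  0.5 -3.2] op 0.401 grip 30.0
```

Call:
{"op": "arm_command", "data": {"targets": [[0,-10,1,0,0],[0,-22,1,0,0],[0,-34,1,0,0],[0,-46,1,0,0],[0,-58,1,0,0]]}}

```text
t: 8.2
eef_pos: [584.3, -88.6, 49.4]
tcp_rot: [3.14, 0.0, 1.419]
ft_force: [0.8, 0.7, -3.0]
opening: 0.397
grip_force: 30.0
```

Call:
{"op": "arm_command", "data": {"targets": [[0,-14,0,0,0],[0,-28,0,0,0],[0,-42,0,0,0],[0,-56,0,0,0],[0,-70,0,0,0]]}}

```text
t: 8.7
eef_pos: [515.2, -78.1, 49.4]
tcp_rot: [3.139, 0.0, 1.419]
ft_force: [0.2, -0.8, -2.5]
opening: 0.402
grip_force: 30.0
```

Call:
{"op": "arm_command", "data": {"targets": [[0,-14,0,0,0],[0,-28,0,0,0],[0,-42,0,0,0],[0,-56,0,0,0],[0,-70,0,0,0]]}}

```text
t: 9.2
eef_pos: [446.1, -67.6, 49.3]
tcp_rot: [3.139, 0.0, 1.419]
ft_force: [0.1, -0.2, -3.3]
opening: 0.395
grip_force: 30.0
```

```bash
python3 - <<'E'
from h import *
go(460,-330,134,30)
c=snap('side','s5'); 
im=c['frame'][170:350,120:400,::-1]; cv2.imwrite('pics/s5c.png',cv2.resize(im,None,fx=2.5,fy=2.5))
E
```

```text
pos [446.1 -67.6  49.3] yaw 81.3 go [-257.4   53.6  -84.5] roll 51.33 t 9.2 F [ 0.1 -0.2 -3.3] op 0.395 grip 30.0
```

View pics/s5c.png

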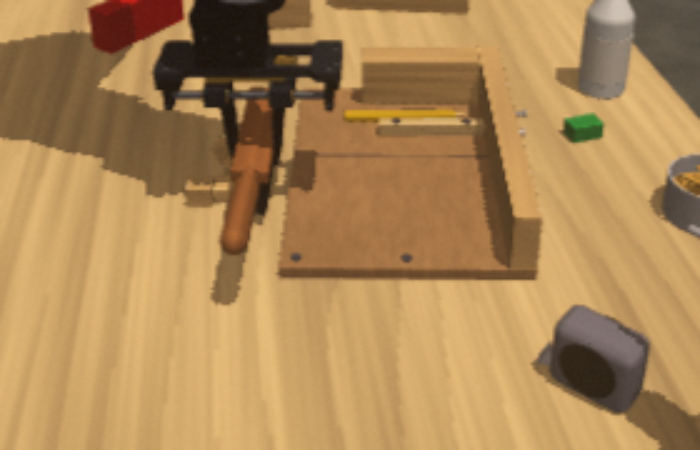

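The panel is clear and the pencil has not moved. I'll take the brush back to its original spot.

Call:
{"op": "arm_command", "data": {"targets": [[0,0,-20,0,0],[0,0,-50,0,0],[-20,0,-85,0,0],[-60,4,-85,6,0],[-100,10,-85,14,0]]}}

```text
t: 9.75
eef_pos: [441.6, -169.0, 135.3]
tcp_rot: [3.137, 0.0, 1.172]
ft_force: [1.0, -0.3, -3.1]
opening: 0.4
grip_force: 30.0
```

Call:
{"op": "arm_command", "data": {"targets": [[-35,0,0,8,0],[-70,0,0,16,0],[-105,0,0,24,0],[-130,0,0,32,0],[-150,0,0,40,0]]}}

```text
t: 10.25
eef_pos: [382.8, -307.9, 134.0]
tcp_rot: [3.14, -0.001, 0.47]
ft_force: [0.5, -0.1, -3.0]
opening: 0.403
grip_force: 30.0
```

```bash
python3 - <<'E'
from h import *
go(464,-372,134,12)
E
```

```text
pos [ 382.8 -307.9  134. ] yaw 26.9 go [43.4 93.9  0.2] roll 14.93 t 10.2 F [ 0.5 -0.1 -3. ] op 0.403 grip 30.0
```

Call:
{"op": "arm_command", "data": {"targets": [[20,40,0,8,0],[36,80,0,15,0],[43,94,0,15,0],[43,94,25,15,0],[43,94,50,15,0]]}}

```text
t: 10.75
eef_pos: [465.4, -370.6, 83.6]
tcp_rot: [3.139, -0.002, 0.215]
ft_force: [0.8, 0.4, -2.3]
opening: 0.399
grip_force: 30.0
```

Call:
{"op": "arm_command", "data": {"targets": [[0,0,25,0,0],[0,0,40,0,0],[0,0,46,0,0],[0,0,49,0,0],[0,0,49,0,0]]}}

```text
t: 11.25
eef_pos: [465.1, -370.3, 34.7]
tcp_rot: [3.141, -0.001, 0.215]
ft_force: [-0.5, 0.2, -2.3]
opening: 0.398
grip_force: 30.0
```

```bash
python3 - <<'E'
from h import *
go(464,-372,34,12)
E
```

```text
pos [ 465.1 -370.3   34.7] yaw 12.3 go [-1.4  1.4  0.7] roll 0.33 t 11.2 F [-0.5  0.2 -2.3] op 0.398 grip 30.0
```

Force still shows the brush's weight, so I'll ease down a millimetre or so before letting go.

Call:
{"op": "arm_command", "data": {"targets": [[0,0,0.7,0,0],[0,0,1.2,0,0],[0,0,1.2,0,0]]}}

```text
t: 11.55
eef_pos: [465.2, -370.4, 33.8]
tcp_rot: [3.14, -0.001, 0.215]
ft_force: [-0.5, 1.3, 6.0]
opening: 0.4
grip_force: 30.0
```

Call:
{"op": "arm_command", "data": {"targets": [[0,0,0,0,0.5],[0,0,0,0,0.7],[0,0,0,0,1],[0,0,0,0,1],[0,0,0,0,1]]}}

```text
t: 12.05
eef_pos: [464.8, -370.1, 32.7]
tcp_rot: [-3.141, 0.0, 0.215]
ft_force: [0.5, 0.5, 1.1]
opening: 0.765
grip_force: 0.0
```

Call:
{"op": "arm_command", "data": {"targets": [[0,0,-20,0,1],[0,0,-60,0,1],[0,0,-110,0,1],[0,0,-160,0,1],[0,0,-200,0,1]]}}

```text
t: 12.55
eef_pos: [464.8, -370.2, 235.8]
tcp_rot: [3.14, -0.001, 0.215]
ft_force: [0.2, -1.0, -0.4]
opening: 1.001
grip_force: 0.0
```

```bash
python3 - <<'E'
from h import *
go(490,-100,260,90)
c=dict(np.load('pics/w1.npz')); W=c['W']
p=[ray(c,u,v,60,W)[:2].round(1) for u,v in((241,119),(264,118),(288,191),(268,198))]; print(p)
im=c['frame'][90:215,210:345,::-1]; cv2.imwrite('pics/w1c.png',cv2.resize(im,None,fx=4,fy=4,interpolation=cv2.INTER_CUBIC))
E
```

```text
pos [ 464.8 -370.2  235.8] yaw 12.3 go [  82.3 -258.5  -24.5] roll -77.67 t 12.6 F [ 0.2 -1.  -0.4] op 1.001 grip 0.0
[array([402.7, 337.8]), array([412.9, 372. ]), array([536.7, 372.4]), array([537.4, 337.2])]
```

View pics/w1c.png

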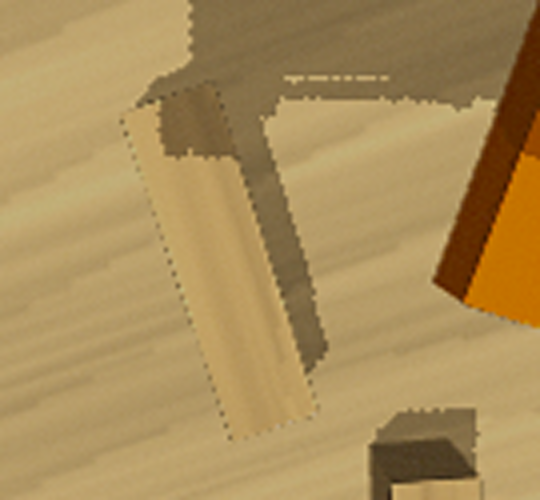

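The block's top-face corners are at crop (123,121), (215,85), (317,411) and (230,440).

Call:
{"op": "arm_command", "data": {"targets": [[30,-35,-5,-8,1],[40,-80,-10,-16,1],[60,-120,-15,-24,1],[70,-160,-20,-32,1],[80,-200,-25,-40,1]]}}

```text
t: 13.05
eef_pos: [500.1, -155.9, 258.0]
tcp_rot: [3.142, -0.0, 0.919]
ft_force: [0.6, -0.2, -1.0]
opening: 0.998
grip_force: 0.0
```

```bash
python3 - <<'E'
from h import *
c=dict(np.load('pics/w1.npz')); W=c['W']
p=np.array([ray(c,u/4+210,v/4+90,60,W)[:2] for u,v in((123,121),(215,85),(317,411),(230,440))]); print(p.round(1))
(cx,cy),sz,a=cv2.minAreaRect(p.astype(np.float32)); print(p.mean(0),sz,a)
d=(p[3]+p[2]-p[0]-p[1]); print(np.degrees(np.arctan2(d[1],d[0])))
go(*p.mean(0),260,180)
E
```

```text
[[404.4 336.8]
 [403.3 374.8]
 [540.3 373.5]
 [540.4 335.4]]
[472.08604524 355.09965479] (38.111026763916016, 137.52142333984375) 89.4377212524414
-0.5802190694966924
pos [ 500.1 -155.9  258. ] yaw 52.7 go [ 389.3 -332.2   -2. ] roll -127.34 t 13.1 F [ 0.6 -0.2 -1. ] op 0.998 grip 0.0
```

Call:
{"op": "arm_command", "data": {"targets": [[35,-30,0,-8,1],[70,-60,0,-16,1],[105,-90,0,-25,1],[140,-120,0,-33,1],[175,-150,0,-42,1]]}}

```text
t: 13.55
eef_pos: [488.0, 74.3, 258.0]
tcp_rot: [3.141, -0.0, 1.645]
ft_force: [2.5, -0.8, 1.2]
opening: 1.0
grip_force: 0.0
```

```bash
python3 - <<'E'
from h import *
go(455,345,200,179.4)
E
```

```text
pos [488.   74.3 258. ] yaw 94.3 go [272.4 -12.8  58. ] roll -85.13 t 13.6 F [ 2.5 -0.8  1.2] op 1.0 grip 0.0
```

Call:
{"op": "arm_command", "data": {"targets": [[45,-2,0,-8,1],[90,-4,0,-17,1],[135,-6,0,-25,1],[180,-8,0,-34,1],[225,-10,0,-42,1]]}}

```text
t: 14.05
eef_pos: [462.5, 298.2, 257.9]
tcp_rot: [3.141, 0.0, 2.379]
ft_force: [1.0, -0.7, 0.5]
opening: 0.998
grip_force: 0.0
```

```bash
python3 - <<'E'
from h import *
go(472,355,200,179.4)
E
```

```text
pos [462.5 298.2 257.9] yaw 136.3 go [32.4 47.7 58. ] roll -43.12 t 14.1 F [ 1.  -0.7  0.5] op 0.998 grip 0.0
```

Call:
{"op": "arm_command", "data": {"targets": [[8,12,20,-8,1],[16,24,40,-17,1],[24,36,58,-25,1],[32,48,58,-34,1],[32,48,58,-42,1]]}}

```text
t: 14.55
eef_pos: [473.4, 354.3, 198.9]
tcp_rot: [-3.141, -0.001, 3.113]
ft_force: [-0.7, -0.3, 0.4]
opening: 1.004
grip_force: 0.0
```

Call:
{"op": "arm_command", "data": {"targets": [[0,0,0,-1,1],[0,0,0,-1,1]]}}

```text
t: 14.75
eef_pos: [473.4, 352.9, 199.8]
tcp_rot: [-3.142, -0.0, 3.12]
ft_force: [0.5, -0.8, -0.0]
opening: 1.002
grip_force: 0.0
```

```bash
python3 - <<'E'
from h import *
go(472,355,24,179.4)
c,W=wsnap('w6')
cv2.imwrite('pics/w6c.png',cv2.resize(c['frame'][0:384,130:400,::-1],None,fx=1.5,fy=1.5))
E
```

```text
pos [473.4 352.9 199.8] yaw 178.7 go [  1.4   2.  175.8] roll -0.67 t 14.8 F [ 0.5 -0.8 -0. ] op 1.002 grip 0.0
```

View pics/w6c.png

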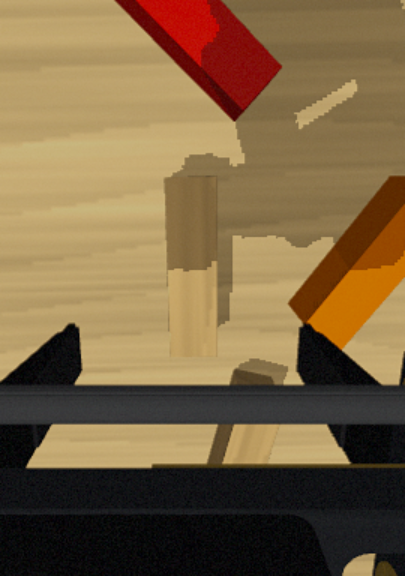

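```bash
python3 - <<'E'
from h import *
c=dict(np.load('pics/w6.npz')); W=c['W']; T,s=tool()
for n,u,v,z in(('b',165,177,60),('b',217,177,60),('b',169,357,60),('b',217,357,60),('orange top',304,323,60),('or bot',290,305,0),('ora top',289,305,60),('long',233,370,60),('long',285,378,60)):
    q=ray(c,u/1.5+130,v/1.5,z,W); print(n,q.round(1),'tool',(T[:3,:3].T@(q-T[:3,3])).round(1)[:2])
E
```

```text
b [400.9 337.3  60. ] tool [ 72.2 -17.2]
b [401.7 374.7  60. ] tool [72.2 20.2]
b [541.  335.3  60. ] tool [-67.9 -16.1]
b [541.9 373.9  60. ] tool [-67.9  22.6]
orange top [514.5 442.6  60. ] tool [-39.   90.7]
or bot [518.1 445.8   0. ] tool [-42.6  93.9]
ora top [499.3 430.2  60. ] tool [-24.1  78. ]
long [553.6 386.9  60. ] tool [-79.4  35.8]
long [561.7 429.4  60. ] tool [-86.5  78.5]
```

The block is centred at tool (+2,+2), and the fingers clear the orange look-alike and the long spacer.

Call:
{"op": "arm_command", "data": {"targets": [[2,2,45,0,0.85],[2,2,95,0,0.85],[2,2,135,0,0.85],[2,2,160,0,0.85],[2,2,175,0,0.85]]}}

```text
t: 15.3
eef_pos: [471.0, 354.5, 23.0]
tcp_rot: [-3.141, -0.002, 3.12]
ft_force: [0.1, -0.8, 0.6]
opening: 0.848
grip_force: 0.0
```

Call:
{"op": "arm_command", "data": {"targets": [[0,0,0,0,0.85],[0,0,0,0,0],[0,0,0,0,0],[0,0,0,0,0],[0,0,0,0,0]]}}

```text
t: 15.8
eef_pos: [471.8, 355.3, 25.8]
tcp_rot: [3.141, 0.001, 3.123]
ft_force: [-0.1, 0.5, 0.9]
opening: 0.567
grip_force: 0.0
```

Call:
{"op": "arm_command", "data": {"targets": [[0,0,0,0,0],[0,0,0,0,0],[0,0,0,0,0],[0,0,0,0,0]]}}

```text
t: 16.2
eef_pos: [471.6, 355.2, 25.1]
tcp_rot: [3.141, 0.0, 3.123]
ft_force: [-0.3, -0.1, 5.2]
opening: 0.398
grip_force: 29.9
```

```bash
python3 - <<'E'
from h import *
go(472,355,24,179.4)
E
```

```text
pos [471.6 355.2  25.1] yaw 178.9 go [-0.4 -0.2  1.1] roll -0.48 t 16.2 F [-0.3 -0.1  5.2] op 0.398 grip 29.9
```

Call:
{"op": "arm_command", "data": {"targets": [[0,0,-15,0,0],[0,0,-45,0,0],[0,0,-80,0,0],[0,0,-115,0,0],[0,0,-115,0,0]]}}

```text
t: 16.7
eef_pos: [472.9, 356.0, 144.9]
tcp_rot: [3.138, 0.006, 3.123]
ft_force: [0.7, 0.5, -1.9]
opening: 0.402
grip_force: 29.9
```

```bash
python3 - <<'E'
from h import *
go(*pan(0,37.5),140,171.55)
E
```

```text
pos [472.9 356.  144.9] yaw 178.9 go [-142.9 -365.7    4.4] roll 7.39 t 16.7 F [ 0.7  0.5 -1.9] op 0.402 grip 29.9
```

Call:
{"op": "arm_command", "data": {"targets": [[-15,-35,0,0,0],[-30,-75,0,0,0],[-45,-115,0,0,0],[-60,-155,0,0,0],[-75,-190,0,0,0]]}}

```text
t: 17.2
eef_pos: [542.8, 161.8, 139.6]
tcp_rot: [-3.141, -0.001, 3.123]
ft_force: [0.8, 0.1, -2.0]
opening: 0.399
grip_force: 29.9
```

Call:
{"op": "arm_command", "data": {"targets": [[-15,-40,0,2,0],[-30,-80,0,4,0],[-45,-120,0,6,0],[-60,-155,2,7.4,0],[-68,-175,4,7.4,0]]}}

```text
t: 17.7
eef_pos: [608.1, -15.3, 135.5]
tcp_rot: [-3.141, -0.0, 2.991]
ft_force: [0.8, -0.2, -1.0]
opening: 0.398
grip_force: 29.9
```

Call:
{"op": "arm_command", "data": {"targets": [[0,0,0,0,0],[0,0,0,0,0]]}}

```text
t: 17.9
eef_pos: [607.1, -12.5, 135.4]
tcp_rot: [3.141, -0.001, 2.993]
ft_force: [0.6, -0.1, -2.2]
opening: 0.397
grip_force: 29.9
```

```bash
python3 - <<'E'
from h import *
go(*pan(0,37.5),80,171.55)
c,W=wsnap('w7')
cv2.imwrite('pics/w7c.png',cv2.resize(c['frame'][0:290,60:450,::-1],None,fx=2,fy=2))
E
```

```text
pos [607.1 -12.5 135.4] yaw 171.5 go [-2.   0.6 55.4] roll -0.08 t 17.9 F [ 0.6 -0.1 -2.2] op 0.397 grip 29.9
```

View pics/w7c.png

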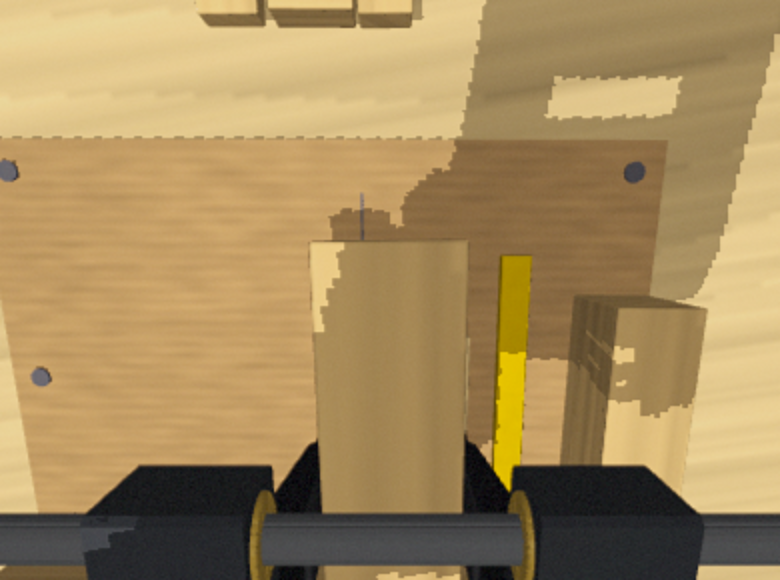

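The block is held square to the panel. Its near end is at crop v=240, the panel's near/+y corner is at (666,140), and three offcuts are visible off the panel at (230..400,10). I'll check the calibration with these points.

```bash
python3 - <<'E'
from h import *
c=dict(np.load('pics/w7.npz')); W=c['W']; T,s=tool(); print(s['eef_pos'],np.degrees(s['tcp_rot']))
def pp(u,v,z):
    q=ray(c,u/2+60,v/2,z,W); d=q[:2]-C; return 'panel',(d@ex).round(1),(d@ey).round(1),'tool',(T[:3,:3].T@(q-T[:3,3]))[:2].round(1)
print(pp(666,140,12),pp(100,139,12)); print('block end',pp(311,241,170.3),pp(468,241,170.3)); print('fitted',pp(617,309,72),pp(706,309,72)); print('tcp',(s['eef_pos'][:2]-C)@ex,(s['eef_pos'][:2]-C)@ey)
go(*pan(0,39),38.5,171.55)
E
```

```text
[607.028885   -11.93279458 135.58277921] [ 1.79989296e+02 -6.09144264e-02  1.71535839e+02]
('panel', np.float64(-119.4), np.float64(171.6), 'tool', array([117.2, 134.1])) ('panel', np.float64(-120.5), np.float64(-106.0), 'tool', array([ 118.2, -143.5]))
block end ('panel', np.float64(-72.5), np.float64(17.8), 'tool', array([ 70.5, -19.7])) ('panel', np.float64(-72.5), np.float64(55.0), 'tool', array([70.4, 17.6]))
fitted ('panel', np.float64(-44.1), np.float64(131.7), 'tool', array([41.9, 94.2])) ('panel', np.float64(-44.0), np.float64(169.2), 'tool', array([ 41.9, 131.7]))
tcp -2.0993090167546273 37.465426658726024
pos [607.  -11.9 135.6] yaw 171.5 go [-2.2  1.5 97.1] roll -0.01 t 17.9 F [ 0.1  0.1 -1.9] op 0.399 grip 29.9
```

Call:
{"op": "arm_command", "data": {"targets": [[0,0,35,0,0],[0,0,65,0,0],[0,0,85,0,0],[0,0,94,0,0],[0,0,96,0,0]]}}

```text
t: 18.45
eef_pos: [607.2, -11.6, 39.2]
tcp_rot: [3.142, -0.001, 2.995]
ft_force: [0.1, -0.4, -1.6]
opening: 0.402
grip_force: 29.9
```

Call:
{"op": "arm_command", "data": {"targets": [[0,0,1,0,0],[0,0,1.5,0,0],[0,0,2,0,0],[0,0,2,0,0]]}}

```text
t: 18.85
eef_pos: [607.8, -12.5, 38.4]
tcp_rot: [3.141, 0.001, 2.994]
ft_force: [-0.6, -0.6, -2.0]
opening: 0.399
grip_force: 29.9
```

```bash
python3 - <<'E'
from h import *
go(*pan(0,39),37,171.55)
E
```

```text
pos [607.8 -12.5  38.4] yaw 171.5 go [-1.2  2.   1.4] roll -0.03 t 18.9 F [-0.6 -0.6 -2. ] op 0.399 grip 29.9
```

Call:
{"op": "arm_command", "data": {"targets": [[0,0,0.5,0,0],[0,0,0.8,0,0],[0,0,0.8,0,0]]}}

```text
t: 19.15
eef_pos: [607.6, -12.5, 37.1]
tcp_rot: [3.142, 0.0, 2.994]
ft_force: [-1.0, 0.7, -0.7]
opening: 0.397
grip_force: 29.9
```

Call:
{"op": "arm_command", "data": {"targets": [[0,0,0.4,0,0],[0,0,0.7,0,0],[0,0,0.7,0,0]]}}

```text
t: 19.45
eef_pos: [607.7, -12.5, 37.1]
tcp_rot: [3.142, 0.0, 2.994]
ft_force: [-2.8, 0.1, 7.6]
opening: 0.399
grip_force: 29.9
```

Call:
{"op": "arm_command", "data": {"targets": [[0,0.5,-0.5,0,0],[0,1,-0.5,0,0],[0,1.5,-0.5,0,0],[0,2,-0.5,0,0],[0,2,-0.5,0,0]]}}

```text
t: 19.95
eef_pos: [608.2, -10.8, 37.1]
tcp_rot: [-3.141, 0.001, 2.994]
ft_force: [-0.3, -4.6, 6.3]
opening: 0.401
grip_force: 29.9
```

Call:
{"op": "arm_command", "data": {"targets": [[0,0.3,0,0,0],[0,0.6,0,0,0],[0,0.6,0,0,0]]}}

```text
t: 20.25
eef_pos: [608.3, -10.2, 37.1]
tcp_rot: [-3.141, 0.001, 2.994]
ft_force: [-2.1, -4.3, 5.9]
opening: 0.397
grip_force: 29.9
```

Call:
{"op": "arm_command", "data": {"targets": [[0,0.3,0,0,0],[0,0.6,0,0,0],[0,0.6,0,0,0]]}}

```text
t: 20.55
eef_pos: [608.4, -9.6, 37.1]
tcp_rot: [-3.141, 0.001, 2.994]
ft_force: [-1.2, -4.0, 4.4]
opening: 0.395
grip_force: 29.9
```

Call:
{"op": "arm_command", "data": {"targets": [[0,0.3,-0.3,0,0],[0,0.6,-0.3,0,0],[0,0.9,-0.3,0,0],[0,0.9,-0.3,0,0]]}}

```text
t: 20.95
eef_pos: [608.3, -8.3, 37.1]
tcp_rot: [3.141, 0.0, 2.994]
ft_force: [1.0, -2.5, 1.8]
opening: 0.4
grip_force: 29.9
```

Call:
{"op": "arm_command", "data": {"targets": [[0,0.3,0,0,0],[0,0.6,0,0,0],[0,0.6,0,0,0]]}}

```text
t: 21.25
eef_pos: [608.3, -7.8, 37.1]
tcp_rot: [3.141, 0.0, 2.994]
ft_force: [0.6, -2.5, 1.4]
opening: 0.4
grip_force: 29.9
```

```bash
cat >> h.py <<'E'
def st():
    s=env.state(); d=s['eef_pos'][:2]-C; f=s['ft_force']
    print('panel',(d@ex).round(2),(d@ey).round(2),'z',s['eef_pos'][2].round(1),'F',(f[:2]@ex).round(1),(f[:2]@ey).round(1),f[2].round(1),'mom',s['moment'].round(2),'yaw',np.degrees(s['tcp_rot'])[2].round(2),'t',s['t'])
E
python3 -c "
from h import *
st()"
```

```text
panel -1.41 41.74 z 37.1 F 1.0 -2.4 1.4 mom [-0.5  -0.06 -0.08] yaw 171.52 t 21.25
```

Call:
{"op": "arm_command", "data": {"targets": [[0,0.3,0,0,0],[0,0.6,0,0,0],[0,0.6,0,0,0]]}}

```text
t: 21.55
eef_pos: [608.3, -7.6, 37.1]
tcp_rot: [-3.141, -0.0, 2.993]
ft_force: [-1.0, -5.2, 1.9]
opening: 0.398
grip_force: 29.9
```

Call:
{"op": "arm_command", "data": {"targets": [[0,0.3,0,0,0],[0,0.5,0,0,0],[0,0.5,0,0,0]]}}

```text
t: 21.85
eef_pos: [608.3, -7.5, 37.1]
tcp_rot: [-3.141, -0.0, 2.993]
ft_force: [-2.0, -8.3, 2.0]
opening: 0.401
grip_force: 29.9
```

```bash
python3 -c "
from h import *
st()"
```

```text
panel -1.48 42.05 z 37.1 F -0.8 -8.5 2.0 mom [-1.7   0.25 -0.47] yaw 171.48 t 21.85
```

Call:
{"op": "arm_command", "data": {"targets": [[-4,-0.6,0,0,0],[-9,-0.9,0,0,0],[-14,-0.9,0,0,0],[-18,-0.9,0,0,0],[-21,-0.9,0,0,0]]}}

```text
t: 22.35
eef_pos: [628.1, -10.3, 37.2]
tcp_rot: [3.141, -0.003, 2.994]
ft_force: [-8.1, 0.1, 8.7]
opening: 0.398
grip_force: 30.0
```

Call:
{"op": "arm_command", "data": {"targets": [[-0.5,0,0,0,0],[-1,0,0,0,0],[-1.5,0,0,0,0],[-2,0,0,0,0],[-2,0,0,0,0]]}}

```text
t: 22.85
eef_pos: [630.0, -10.6, 37.2]
tcp_rot: [3.141, -0.003, 2.994]
ft_force: [-7.1, -0.3, 6.9]
opening: 0.396
grip_force: 30.0
```

```bash
python3 -c "
from h import *
st()"
```

```text
panel 20.39 42.16 z 37.2 F -7.0 -1.3 6.9 mom [-0.15  0.93 -0.05] yaw 171.53 t 22.85
```

Call:
{"op": "arm_command", "data": {"targets": [[-0.2,0,-0.3,0,0],[-0.5,0,-0.6,0,0],[-1,0,-0.6,0,0],[-1,0,-0.6,0,0]]}}

```text
t: 23.25
eef_pos: [632.2, -11.0, 37.5]
tcp_rot: [3.141, 0.0, 2.994]
ft_force: [-0.2, 0.2, -1.0]
opening: 0.397
grip_force: 30.0
```

```bash
python3 -c "
from h import *
st()"
```

```text
panel 22.7 42.06 z 37.5 F -0.2 0.2 -1.0 mom [ 0.    0.02 -0.06] yaw 171.53 t 23.25
```

Now nearly free of panel drag; I'll creep up to the rail.

Call:
{"op": "arm_command", "data": {"targets": [[-0.5,0,0,0,0],[-1,0,0,0,0],[-1.5,0,0,0,0],[-1.5,0,0,0,0]]}}

```text
t: 23.65
eef_pos: [633.7, -11.4, 37.7]
tcp_rot: [3.141, 0.0, 2.994]
ft_force: [0.0, -0.8, -2.3]
opening: 0.4
grip_force: 30.0
```

Call:
{"op": "arm_command", "data": {"targets": [[-0.3,0,0,0,0],[-0.6,0,0,0,0],[-0.6,0,0,0,0]]}}

```text
t: 23.95
eef_pos: [634.2, -11.5, 37.8]
tcp_rot: [3.142, 0.0, 2.994]
ft_force: [0.2, -0.6, -1.3]
opening: 0.395
grip_force: 30.0
```

```bash
python3 -c "
from h import *
st()"
```

```text
panel 24.72 41.89 z 37.8 F 0.3 -0.6 -1.3 mom [0.07 0.01 0.01] yaw 171.53 t 23.95
```

Call:
{"op": "arm_command", "data": {"targets": [[-0.3,0,0.2,0,0],[-0.6,0,0.3,0,0],[-0.9,0,0.3,0,0],[-0.9,0,0.3,0,0]]}}

```text
t: 24.35
eef_pos: [635.1, -11.6, 37.4]
tcp_rot: [3.142, 0.0, 2.994]
ft_force: [-0.1, -0.4, -1.6]
opening: 0.399
grip_force: 30.0
```

Call:
{"op": "arm_command", "data": {"targets": [[-0.3,0,0,0,0],[-0.6,0,0,0,0],[-0.6,0,0,0,0]]}}

```text
t: 24.65
eef_pos: [635.2, -11.6, 37.4]
tcp_rot: [3.142, -0.001, 2.994]
ft_force: [-4.6, 1.3, -0.1]
opening: 0.396
grip_force: 30.0
```

```bash
python3 -c "
from h import *
st()"
```

```text
panel 25.75 41.92 z 37.4 F -4.7 0.6 -0.1 mom [ 0.07  0.5  -0.08] yaw 171.53 t 24.65
```

Call:
{"op": "arm_command", "data": {"targets": [[-0.2,0.1,0.1,0,0],[-0.5,0.2,0.2,0,0],[-0.8,0.2,0.2,0,0],[-0.8,0.2,0.2,0,0],[-0.8,0.2,0.2,0,0]]}}

```text
t: 25.15
eef_pos: [635.3, -11.5, 37.3]
tcp_rot: [3.142, -0.002, 2.994]
ft_force: [-7.4, -0.1, 2.8]
opening: 0.399
grip_force: 30.0
```

```bash
python3 -c "
from h import *
st()"
```

```text
panel 25.82 42.08 z 37.3 F -7.3 -1.1 2.8 mom [ 0.06  1.07 -0.12] yaw 171.52 t 25.15
```

Call:
{"op": "arm_command", "data": {"targets": [[-0.4,0,-0.2,0,0],[-0.8,0,-0.2,0,0],[-1.2,0,-0.2,0,0],[-1.2,0,-0.2,0,0],[-1.2,0,-0.2,0,0]]}}

```text
t: 25.65
eef_pos: [635.4, -11.3, 37.2]
tcp_rot: [3.142, -0.005, 2.994]
ft_force: [-13.3, 2.5, 5.2]
opening: 0.4
grip_force: 30.0
```

```bash
python3 -c "
from h import *
st()"
```

```text
panel 25.91 42.24 z 37.2 F -13.5 0.6 5.2 mom [ 0.26  1.72 -0.15] yaw 171.53 t 25.65
```

Call:
{"op": "arm_command", "data": {"targets": [[-0.1,0,-0.2,0,0],[-0.3,0,-0.3,0,0],[-0.5,0,-0.3,0,0],[-0.5,0,-0.3,0,0],[-0.5,0,-0.3,0,0]]}}

```text
t: 26.15
eef_pos: [635.4, -11.4, 37.3]
tcp_rot: [3.142, -0.006, 2.994]
ft_force: [-15.1, 3.1, 4.1]
opening: 0.397
grip_force: 30.0
```

```bash
python3 -c "
from h import *
st()"
```

```text
panel 25.92 42.21 z 37.3 F -15.3 0.8 4.1 mom [ 0.33  2.04 -0.13] yaw 171.53 t 26.15
```

Call:
{"op": "arm_command", "data": {"targets": [[-0.1,0.2,0,0,0],[-0.1,0.3,0,0,0],[-0.1,0.3,0,0,0],[-0.1,0.3,0,0,0],[-0.1,0.3,0,0,0]]}}

```text
t: 26.65
eef_pos: [635.5, -11.3, 37.2]
tcp_rot: [-3.141, -0.006, 2.994]
ft_force: [-14.6, 0.5, 3.9]
opening: 0.4
grip_force: 30.0
```

Call:
{"op": "arm_command", "data": {"targets": [[0,0,0,0,0],[0,0,0,0,0],[0,0,0,0,0],[0,0,0,0,0],[0,0,0,0,0]]}}

```text
t: 27.15
eef_pos: [635.5, -11.3, 37.2]
tcp_rot: [-3.141, -0.006, 2.994]
ft_force: [-14.9, 1.3, 4.3]
opening: 0.399
grip_force: 30.0
```

```bash
python3 - <<'E'
from h import *
st()
# check panel clear of offcuts and block in place: compare side views before/after (bright pine pixels on panel)
c=snap('side','s8'); st()
f=192/np.tan(np.radians(c['vertical_fov'])/2); Wi=np.linalg.inv(c['world_from_camera'])
def pr(x,y,z):
    p=Wi@np.array([*pan(x,y),z,1]); return p[0]/p[2]*f+c['cx'],p[1]/p[2]*f+c['cy']
for im,n in((cv2.imread('pics/side0.png'),'before'),(cv2.imread('pics/s8.png'),'now')):
    poly=np.array([pr(-110,-160,12),pr(85,-160,12),pr(85,10,12),pr(-110,10,12)],int)
    m=np.zeros(im.shape[:2],np.uint8); cv2.fillPoly(m,[poly],255); print(n,((im[:,:,2]>165)&(m>0)).sum(),(m>0).sum())
E
```

```text
panel 25.94 42.28 z 37.2 F -15.0 -1.0 4.3 mom [ 0.08  2.14 -0.17] yaw 171.52 t 27.15
panel 25.93 42.3 z 37.2 F -15.9 -1.5 3.5 mom [ 0.06  2.04 -0.22] yaw 171.52 t 27.2
before 107 3239
now 221 3239
```

```bash
python3 -c "
from h import *
print(env.job_done())"
```

```text
the job is handed in; nothing more can be done
None
```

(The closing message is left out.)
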